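Shim the rocking balance slab

TASK

The stone slab under the lab balance rocks because the rubber foot at its near right corner is worn short. Without picking anything up, push the grey levelling wedge along the bench under that foot with the fingertips until it just takes up the gap: snug, but without shoving the slab along the bench or jacking it out of level. Then press down firmly with a fingertip on the slab's top at that corner to make sure it no longer rocks, and leave everything standing where it is.

Things in the scene. Friction and masses are not known exactly. Their poses are not given: they have to be found in the camera images.
- slab: White stone slab 160 x 200 x 30 mm (x, y, z) and the balance on it, one piece, about 2.6 kg. Origin at bench level under its centre; at zero yaw x points away from the robot, y left; z up. Underside z = 18, top at 48 mm. Round grey rubber feet 26 mm across at x = +-58, y = +-78 mm; the one at (-58, -78) is worn short, the others reach the bench. Starts level.
- corner_top (a point): Place to press: bare slab top above the worn foot, x = -64, y = -84, z = 48 mm in the slab's frame. Unwedged, a press of about 3 to 4 N rocks this corner down 4 to 8 mm; it comes back when let go. Firmly wedged it gives under 1 mm. The balance covers x = -44 to 68, y = -59 to 83 mm of the slab and reaches z = 95 mm; the rest is bare.
- under_foot (a point): Point on the bench below the centre of the worn foot: x = -58, y = -78, z = 0 mm in the slab's frame. The foot ends 4 to 8 mm above the bench (differs each time). Its outer edge facing the wedge is at y = -91 mm, the slab's edge at y = -100 mm; the wedge goes in along the slab's +y.
- wedge: Grey plastic levelling wedge 90 x 50 mm, about 60 g, flat on the bench, thin edge pointing roughly along the slab's +y at the worn foot. Origin at the middle of its underside; x from heel to thin edge, z up. The ramp falls evenly from 13 mm thick at x = -35 to 2 mm at x = +45 mm. The heel is an upright block across the full width, x = -45 to -35 mm, 22 mm high.
- wedge_toe (a point): Middle of the wedge's thin edge, on the bench. With 4 to 8 mm of gap the wedge is snug when this edge is about 15 to 44 mm past the foot's outer edge. Pushed on from there with some 12 N or more, it shoves the whole slab along the bench.
- wedge_heel (a point): Middle of the wedge's flat back, the face to push, 11 mm above the bench. The wedge slides with a push under 1 N; once it bears on the foot the push needed climbs steeply within a few mm, and it stays put when let go.
- beaker: Bystander: glass beaker, 60 mm wide, 71 mm high, right of the slab towards the back. Origin at its underside.
- small_bottle: Bystander: brown reagent bottle with black cap, 52 mm wide, 116 mm high, left of the slab. Origin at its underside.
- flask: Bystander: conical glass flask, 68 mm wide, 127 mm high, front right. Origin at its underside.

How it is judged (in metres and radians):
On the way:
1. with the wedge under the worn foot, a finger presses down on that corner with more than 4 N and the slab does not rock: the wedge carries the corner and the slab stays level within 0.008 rad (contact force between the fingers and slab above 4 N and horizontal distance between the grasp point and corner_top below 0.04 m and contact force between wedge and slab above 2 N and angle between slab's own z axis and vertical below 0.008 rad), for 0.2 s.
At the end, for the whole second after the job is handed in: The wedge lies flat on the bench under the worn foot and still bears against it (contact force over 0.2 N), its thin edge within 45 mm of the point below the foot's centre; the slab is level within 0.008 rad, at rest, within 15 mm of where it stood (contact force between wedge and slab above 0.2 N and horizontal distance between wedge_toe and under_foot below 0.045 m and angle between slab's own z axis and vertical below 0.008 rad and angle between wedge's own z axis and vertical below 0.03 rad and distance of slab from where it was at the start of the episode below 0.015 m and linear speed of each of slab, wedge below 0.01 m/s); the robot touches nothing.
It fails at once if the wedge is lifted off the bench (over 12 mm) (height (world z) of wedge above 0.012 m).
It fails at once if the slab is lifted or tipped (over 12 mm, or 0.12 rad) (height (world z) of slab above 0.012 m or angle between slab's own z axis and vertical above 0.12 rad).
It fails at once if a bystander is moved more than 20 mm (distance of any of beaker, small_bottle, flask from where it was at the start of the episode above 0.02 m).
It also fails if it takes over 48 s, if anything falls off the work surface, if the arm or the gripper's body presses on something with over 40 N, if the wrist force passes 120 N, or if a joint passes its speed limit or range.

ROBOT

A 6-joint arm with a two-finger parallel gripper is mounted at the origin on the work surface; the furniture and walls round the work are solid. World frame = base frame: x ahead of the robot, y to its left, z up, the work surface at z = 0. Lengths are in m, angles in degrees, forces in N, time in s.
With the tool pointing down it reaches from about 0.35 to 0.975 m from the base axis. Payload 4.9 kg.
Tool frame: the origin (TCP) lies midway between the tips of the shut fingers; the grasp point (between the pads) lies 19 mm behind it; x points along the fingers, y is the direction in which the jaws open and shut, and the axes are right-handed (so a half turn about x gives the same grasp; the last joint's range is limited). The gripper opens to 85 mm and grips with 20 to 120 N. Pads are 22 mm wide; open, the fingers measure 114 mm over their backs; the gripper's body (76 mm by 85 mm) begins 54 mm behind the grasp point. The pads swing forward as they close: fully open they stand 13 mm farther back than shut.
Start: joints at [-82.277, 3.019, 92.412, -0, 84.569, -6.818], TCP at [0.157, -0.605, 0.231] pointing down, gripper open.
Joint ranges: [-172.51, 172.51], [-57.92, 126.97], [3.15, 148.05], [-58.71, 238.71], [5.1, 150.11], [-179.66, 179.66]. Speed limits (degrees/s): [147.25, 147.25, 180, 180, 180, 180].

INTERFACE

Orientations are given as a 3x3 rotation matrix whose columns are the frame's x, y, z axes.
In Python, from plant import env gives the robot as it stands. The module is installed in compiled form; this text tells all that it offers.
- The arm moves only by the tool send_rows, never from a script. Its argument "series" is a list of rows, each a list of 3 entries, a list of its own where there are three numbers: the opening, from 0 (shut) to 1 (fully open), then the shift along the world's x, y, z in mm, then the turn about the world's z in degrees. In form: [[gripper, [x, y, z], twist], ...]. A call has 1 to 10 rows; each row shifts and turns the commanded pose from where the row before left it; what a row does not reach is not made up. A row lasts 1/12 s, in which the tool goes at most 41.7 mm and 7.16 degrees, less where a joint would pass 70% of its speed; a pose out of reach is approached as far as the arm can. A call is refused whole if a number of a shift passes 41.7 or a number of a turn 7.16, either way. A call with a gripper value outside its range is refused whole. The fingers move at their own pace and stop on an object; "squeeze" is the grip in N (left out, the last holds). Time passes only in rows, so rows that do not move let the fingers close. It gives the time, the measured TCP pose, the force and the opening at its end, in the units of the state.
- env.read_state(): the state, without advancing time (a new reading comes with each control period).
- env.grab_frame(name): name is "scene" or "top" or "wrist"; returns the picture (480x640x3 uint8, blue, green, red); there is no depth.
- env.get_calibration(name): a dict with "intrinsics" (3x3 intrinsics, pixels), "R" (3x3) and "t" (3): a world point X has camera coordinates R X + t; the wrist camera has in their place "hand_eye" (4x4, takes a point from camera to tool coordinates, whose origin is the TCP and whose axes are the tool frame's). Camera axes: x right, y down, z forward; pixel columns grow to the right and rows downward; lengths in m; the calibration is good to about 2 mm. The wrist camera is an equidistant fisheye: a pixel r from the principal point sees the ray r / f radians off the axis. A picture is of the moment at which its call begins: read the wrist's pose just before it. get_calibration takes no time and is no camera call.
- env.job_done(): hands the job in, once; it reports no verdict.
The state is a dict: "t": time; "q": joint angles; "qd": joint speeds; "joint_efforts": joint torques, N m; "position": TCP position; "ee_rot": TCP orientation; "wrist_force": force on the tool from outside, world axes, zero at the start; "torque": the same for the moment, N m; "gripper_width": opening from 0.0 (shut) to 1.0 (fully open).
Only numpy, scipy, OpenCV 4.12 (cv2) and the standard library are available. Lean on these libraries where they do the work, as an engineer would, in place of code of your own. Each camera call takes 0.05 s, during which the arm holds its last target. There are 200 camera calls.

## Working session

There is one attempt and no reset: what is moved stays moved. The work goes in short steps, Python scripts to look and compute and a tool call to move; the robot and the scene stay as the last step left them, time stands still between calls to the robot, and variables do not carry over. Pictures are saved under pics/ and viewed, about 8 in all and at most 12, crops included, and the job is handed in when it is done.

Besides the shell and the picture viewer there is one more tool, called after "Call:" by a JSON object that holds its "api" and its "payload". send_rows: Moves the arm, as the interface text tells. Its arguments: {"type":"object","properties":{"series":{"type":"array"},"squeeze":{"type":"number"}},"required":["series"]}

```bash
mkdir -p pics; python3 - <<'E'
from plant import env
import cv2,numpy as np
s=env.read_state();print(s['t'],s['position'],s['ee_rot'],s['gripper_width'])
for n in('top','scene'):
    cv2.imwrite(f'pics/{n}0.png',env.grab_frame(n));c=env.get_calibration(n);print(n,{k:np.round(v,4).tolist() for k,v in c.items()})
E
```

```text
0.0 [ 0.15683484 -0.60436744  0.23006417] [[-3.01441642e-04  2.51094153e-01 -9.67962621e-01]
 [ 2.03252129e-03 -9.67960512e-01 -2.51094239e-01]
 [-9.99997889e-01 -2.04309490e-03 -2.18570606e-04]] 1.0018431719078276
top {'intrinsics': [[512.1113, 0.0, 317.4846], [0.0, 512.1113, 240.8544], [0.0, 0.0, 1.0]], 'R': [[-0.007, -1.0, 0.0057], [-0.9986, 0.0067, -0.0517], [0.0516, -0.0061, -0.9986]], 't': [0.0074, 0.469, 1.0951]}
scene {'intrinsics': [[527.6618, 0.0, 313.9684], [0.0, 527.6618, 245.1961], [0.0, 0.0, 1.0]], 'R': [[0.8517, 0.524, -0.0053], [0.3276, -0.5403, -0.7751], [-0.409, 0.6584, -0.6319]], 't': [-0.427, -0.1057, 1.2836]}
```

View pics/top0.png

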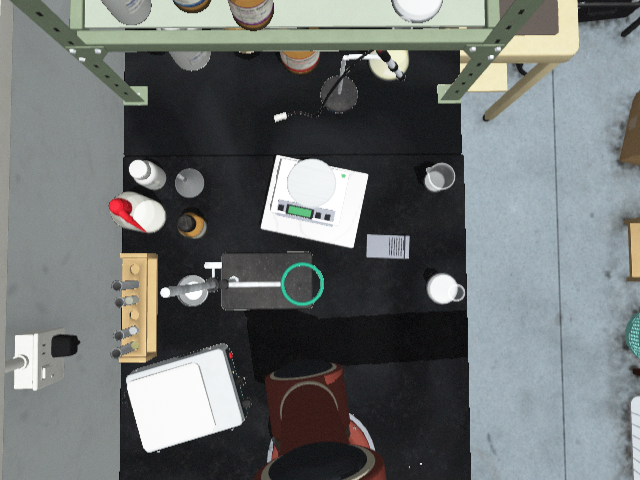

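View pics/scene0.png

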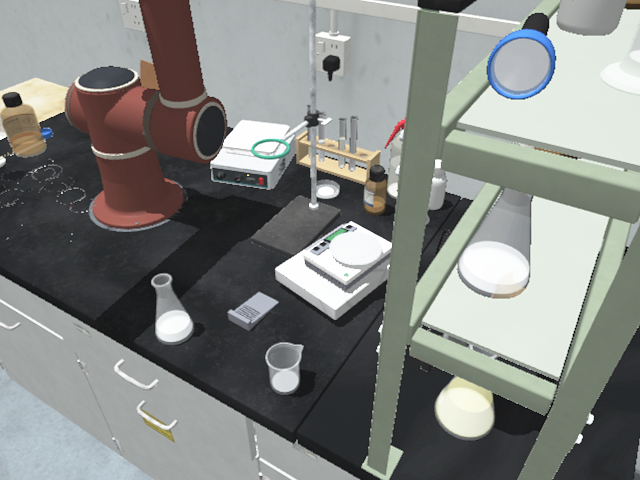

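Top view: the slab corners are near (276,155), (369,174), (355,247) and (262,232). The wedge spans (367–410, 235–259) with its heel to the right. The flask is at (445,288), the beaker at (440,177), and a retort stand ring at (302,284). Scene view: wedge at (253,310), flask at (173,320), ring at (270,149).

```bash
cat > h.py <<'E'
import numpy as np,cv2
from plant import env
def ray(n,uv):
    c=env.get_calibration(n);K,R,t=[np.array(c[k]) for k in('intrinsics','R','t')]
    return -R.T@t, R.T@np.linalg.solve(K,[uv[0],uv[1],1.])
def onz(n,uv,z):
    o,d=ray(n,uv);return (o+d*(z-o[2])/d[2])
def tri(a,b):
    o1,d1=ray('top',a);o2,d2=ray('scene',b)
    k=np.linalg.lstsq(np.c_[d1,-d2],o2-o1,rcond=None)[0]
    p,q=o1+k[0]*d1,o2+k[1]*d2;return (p+q)/2,np.linalg.norm(p-q)
E
python3 - <<'E'
from h import *
im=cv2.imread('pics/top0.png');g=cv2.cvtColor(im,cv2.COLOR_BGR2GRAY)
def comp(lo,seed):
    m=(g>lo).astype(np.uint8);n,l,s,_=cv2.connectedComponentsWithStats(m)
    return (l==l[seed[1],seed[0]]).astype(np.uint8)
for nm,lo,seed,z in(('slab',190,(270,215),.048),('wedge',80,(375,246),0)):
    m=comp(lo,seed);c=max(cv2.findContours(m,0,2)[0],key=cv2.contourArea)
    h=cv2.convexHull(c);r=cv2.minAreaRect(h);b=cv2.boxPoints(r)
    ap=cv2.approxPolyDP(h,4,True)[:,0]
    print(nm,m.sum(),r)
    for p in b: print('  box',p.round(1),onz('top',p,z).round(4))
    for p in ap: print('  poly',p,onz('top',p,z).round(4))
    if nm=='slab':
        q=np.array([onz('top',p,z)[:2] for p in h[:,0].astype(float)],np.float32);print(cv2.minAreaRect(q*1000))
    cv2.drawContours(im,[c],-1,(0,0,255) if nm=='slab' else (0,255,0),1)
print('ring',tri((302,284),(270,149)))
for n,p in(('flask',(436,290)),('beaker',(436,180))): print(n,onz('top',p,.03))
print('flask sc',onz('scene',(173,330),.0),'beaker sc',onz('scene',(283,380),0), 'wedge sc', onz('scene',(253,310),.008))
cv2.imwrite('pics/c1.png',cv2.resize(im[140:310,250:470],None,fx=3.5,fy=3.5,interpolation=2))
sc=cv2.imread('pics/scene0.png');cv2.imwrite('pics/c2.png',cv2.resize(sc[240:370,140:340],None,fx=4,fy=4,interpolation=2))
E
```

```text
slab 6614 ((314.6195068359375, 199.27560424804688), (94.6373062133789, 78.92262268066406), 12.094757080078125)
  box [260.1 227.9] [0.4951 0.1243 0.048 ]
  box [276.6 150.8] [0.6581 0.0893 0.048 ]
  box [369.2 170.6] [ 0.6147 -0.1056  0.048 ]
  box [352.6 247.8] [ 0.4522 -0.069   0.048 ]
  poly [277 155] [0.6491 0.0885 0.048 ]
  poly [367 174] [ 0.6076 -0.101   0.048 ]
  poly [352 247] [ 0.4538 -0.0677  0.048 ]
  poly [261 228] [0.4949 0.1224 0.048 ]
((555.0517578125, 9.853240966796875), (198.4637908935547, 166.726318359375), 77.51776123046875)
wedge 881 ((384.75323486328125, 246.1701202392578), (37.41008377075195, 23.701047897338867), 2.2906100749969482)
  box [365.6 257.3] [ 0.4331 -0.1007  0.    ]
  box [366.5 233.6] [ 0.4849 -0.1034  0.    ]
  box [403.9 235.1] [ 0.4811 -0.1852  0.    ]
  box [403.  258.8] [ 0.4293 -0.1823  0.    ]
  poly [367 234] [ 0.484  -0.1044  0.    ]
  poly [402 235] [ 0.4813 -0.181   0.    ]
  poly [403 258] [ 0.4309 -0.1824  0.    ]
  poly [367 257] [ 0.4336 -0.1038  0.    ]
ring (array([0.38407126, 0.03297193, 0.23772588]), np.float64(0.001305440038771102))
flask [ 0.36213672 -0.24618569  0.03      ]
beaker [ 0.59700746 -0.25064754  0.03      ]
flask sc [ 0.36111935 -0.26300811  0.        ] beaker sc [ 0.59441261 -0.24948544  0.        ] wedge sc [ 0.46093379 -0.15252674  0.008     ]
```

View pics/c1.png

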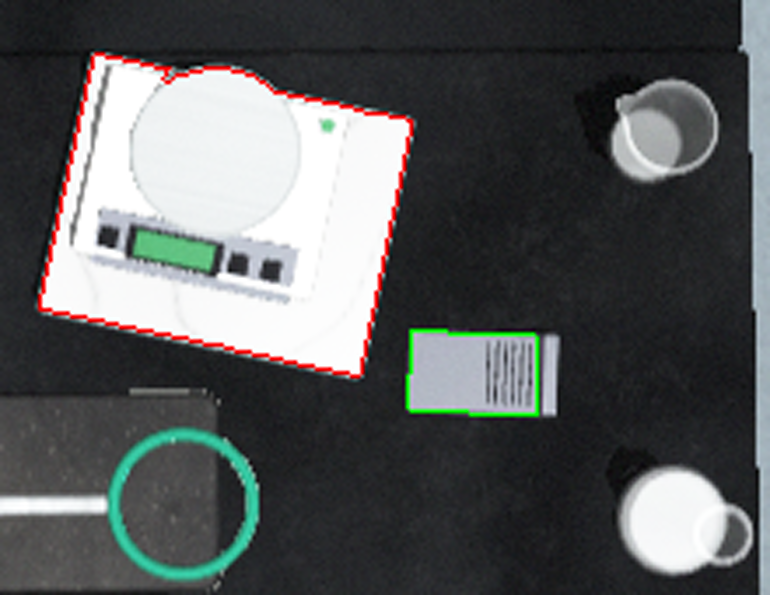

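View pics/c2.png

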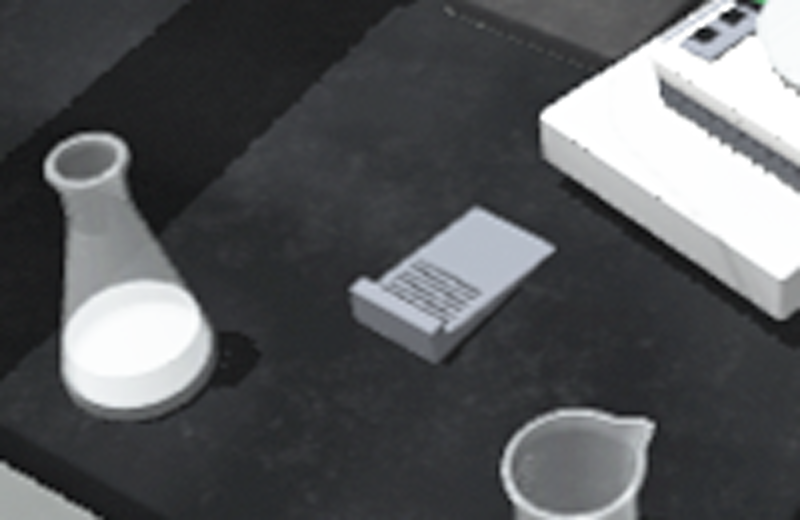

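Call:
{"api": "send_rows", "payload": {"series": [[0.2, [25, 30, 0], 6], [0.2, [25, 30, 0], 6], [0.2, [25, 30, 0], 6], [0.2, [25, 30, 0], 6], [0.2, [25, 30, 0], 6], [0.2, [25, 30, 0], 6], [0.2, [25, 30, 0], 6], [0.2, [25, 30, 0], 6], [0.2, [25, 30, 0], 6], [0.2, [25, 30, 0], 6]], "squeeze": 30}}

```text
t: 0.93
position: [0.4076, -0.3031, 0.2309]
ee_rot: [[-0.0, 0.965, -0.262], [0.0, -0.262, -0.965], [-1.0, -0.0, -0.0]]
wrist_force: [1.2, 0.3, -0.5]
gripper_width: 0.198
```

Call:
{"api": "send_rows", "payload": {"series": [[0.2, [25, 30, -20], 6.5], [0.2, [24, 30, -30], 6.5], [0.2, [0, 0, -20], 0], [0.2, [0, 0, 0], 0], [0.2, [0, 0, 0], 0], [0.2, [0, 0, 0], 0]]}}

```text
t: 1.43
position: [0.4513, -0.2517, 0.1677]
ee_rot: [[0.001, 0.999, -0.044], [-0.001, -0.044, -0.999], [-1.0, 0.001, 0.001]]
wrist_force: [0.2, 0.1, 0.7]
gripper_width: 0.198
```

```bash
python3 - <<'E'
from h import *
s=env.read_state();print(s['position'],s['ee_rot'].round(3) if hasattr(s['ee_rot'],'round') else s['ee_rot'],s['wrist_force'],s['gripper_width'])
c=env.get_calibration('wrist');print(c)
cv2.imwrite('pics/w1.png',env.grab_frame('wrist'))
E
```

```text
[ 0.45125038 -0.2516746   0.16771757] [[ 0.001  0.999 -0.044]
 [-0.001 -0.044 -0.999]
 [-1.     0.001  0.001]] [0.23568321 0.11139634 0.74145195] 0.1984724093024702
{'intrinsics': array([[371.64829954,   0.        , 318.61198512],
       [  0.        , 371.64829954, 231.06558387],
       [  0.        ,   0.        ,   1.        ]]), 'hand_eye': array([[-1.23117892e-03, -2.64943625e-01,  9.64263117e-01,
        -1.42051208e-01],
       [ 9.99998418e-01, -1.56434508e-03,  8.46982215e-04,
        -3.63000582e-04],
       [ 1.28403773e-03,  9.64262634e-01,  2.64945132e-01,
        -6.67045917e-02],
       [ 0.00000000e+00,  0.00000000e+00,  0.00000000e+00,
         1.00000000e+00]])}
```

View pics/w1.png

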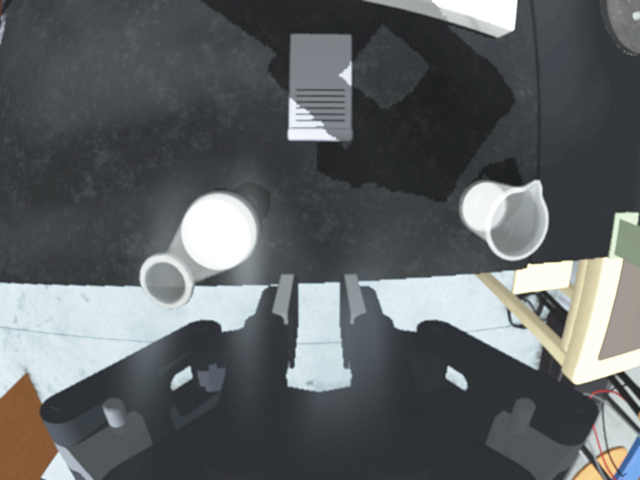

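Wrist view: the wedge toe corners are at (291,35) and (352,35), and the heel bottom corners at (289,141) and (352,141). The slab edge is at the top right, and the flask and beaker are clear of the gripper.

```bash
cat >> h.py <<'E'
def wr(uv,z,s):
    c=env.get_calibration('wrist');K=np.array(c['intrinsics']);H=np.array(c['hand_eye'])
    v=np.array([uv[0]-K[0,2],uv[1]-K[1,2]]);r=np.hypot(*v);a=r/K[0,0]
    d=np.r_[v/r*np.sin(a),np.cos(a)]
    R=np.array(s['ee_rot']);d=R@H[:3,:3]@d;o=np.array(s['position'])+R@H[:3,3]
    return o+d*(z-o[2])/d[2]
E
python3 - <<'E'
from h import *
s=env.read_state()
for p,z in(((291,35),.002),((352,35),.002),((289.5,141),0),((352,141),0),((500,36),.018),((515,30),.018)):print(p,wr(p,z,s).round(4))
E
```

```text
(291, 35) [ 0.4359 -0.1027  0.002 ]
(352, 35) [ 0.486  -0.1049  0.002 ]
(289.5, 141) [ 0.4303 -0.1925  0.    ]
(352, 141) [ 0.4821 -0.1949  0.    ]
(500, 36) [ 0.612  -0.1024  0.018 ]
(515, 30) [ 0.6279 -0.0948  0.018 ]
```

Call:
{"api": "send_rows", "payload": {"series": [[0.2, [4, 0, -40], 0], [0.2, [0, 0, -40], 0], [0.2, [0, 0, -40], 0], [0.2, [0, 0, -25], 0], [0.2, [0, 0, -15], 0], [0.2, [0, 10, 0], 0], [0.2, [0, 10, 0], 0], [0.2, [0, 10, 0], 0], [0.2, [0, 10, 0], 0], [0.2, [0, 0, 0], 0]]}}

```text
t: 2.32
position: [0.4561, -0.2096, 0.0084]
ee_rot: [[0.002, 0.999, -0.041], [-0.001, -0.041, -0.999], [-1.0, 0.002, 0.001]]
wrist_force: [-0.0, -0.0, -0.1]
gripper_width: 0.203
```

Call:
{"api": "send_rows", "payload": {"series": [[0.2, [0, 5, 0], 0], [0.2, [0, 4, 0], -1], [0.2, [0.5, 4, 0], -1.2], [0.2, [0.5, 4, 0], -1.2], [0.2, [0.5, 4, 0], -1.2], [0.2, [0.5, 4, 0], -1.2], [0.2, [0.5, 4, 0], -1.2], [0.2, [0.5, 4, 0], -1.2], [0.2, [0.5, 4, 0], -1.2], [0.2, [0, 0, 0], 0]]}}

```text
t: 3.15
position: [0.4589, -0.1734, 0.007]
ee_rot: [[0.0, 0.979, -0.206], [-0.0, -0.206, -0.979], [-1.0, 0.001, 0.0]]
wrist_force: [0.8, -0.1, 0.2]
gripper_width: 0.2
```

```bash
python3 - <<'E'
from h import *
s=env.read_state();print(s['position'],s['wrist_force'])
a=env.grab_frame('wrist');b=env.grab_frame('top')
cv2.imwrite('pics/w2.png',np.hstack([cv2.resize(a[0:320,170:490],(400,400)),cv2.resize(b[190:290,320:420],(400,400),interpolation=2)]))
E
```

```text
[ 0.4589241  -0.17344927  0.00697475] [ 0.7711128  -0.13251471  0.1561176 ]
```

View pics/w2.png

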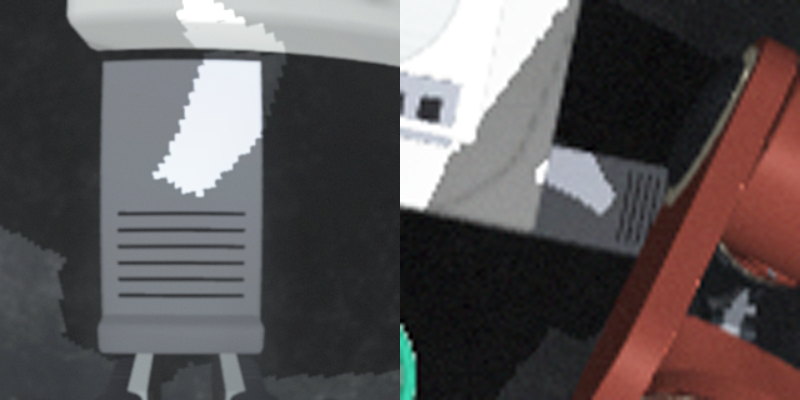

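The left half shows the wedge square to the fingers, with toe corners at crop (104,62) and (262,60), about to enter beneath the slab edge. The right half shows the toe reaching the slab edge.

```bash
python3 - <<'E'
from h import *
s=env.read_state()
for p,z in(((104,62),.002),((262,60),.002),((100,352),0),((263,352),0),((97,50),.018),((68,15),.048),((68,12),.048)):print(p,wr((p[0]/1.25+170,p[1]/1.25),z,s).round(4))
C=np.array([.5525,.0105]);R=np.array([[.9774,.2113],[-.2113,.9774]])
for q in((-58,-78),(-64,-84),(-80,-100)):print(q,C+R@np.array(q)/1000)
E
```

```text
(104, 62) [ 0.4541 -0.0703  0.002 ]
(262, 60) [ 0.5029 -0.08    0.002 ]
(100, 352) [ 0.4297 -0.1648  0.    ]
(263, 352) [ 0.4857 -0.1766  0.    ]
(97, 50) [ 0.4549 -0.0704  0.018 ]
(68, 15) [ 0.4541 -0.0689  0.048 ]
(68, 12) [ 0.4542 -0.0682  0.048 ]
(-58, -78) [ 0.4793294 -0.0534818]
(-64, -84) [ 0.4721972 -0.0580784]
(-80, -100) [ 0.453178 -0.070336]
```

Call:
{"api": "send_rows", "payload": {"series": [[0.2, [0.6, 2.9, 0], 0], [0.2, [0.6, 2.9, 0], 0], [0.2, [0.6, 2.9, 0], 0], [0.2, [0.6, 2.9, 0], 0], [0.2, [0.6, 2.9, 0], 0], [0.2, [0.6, 2.9, 0], 0], [0.2, [0.5, 2, 0], 0], [0.2, [0.2, 1, 0], 0], [0.2, [0, 0, 0], 0]]}}

```text
t: 4.0
position: [0.4629, -0.153, 0.0066]
ee_rot: [[-0.0, 0.979, -0.205], [0.0, -0.205, -0.979], [-1.0, -0.0, -0.0]]
wrist_force: [-0.4, -0.6, 0.0]
gripper_width: 0.202
```

Call:
{"api": "send_rows", "payload": {"series": [[0.2, [0.2, 1, 0], 0], [0.2, [0.2, 1, 0], 0], [0.2, [0.2, 1, 0], 0]]}}

```text
t: 4.25
position: [0.4635, -0.1503, 0.0066]
ee_rot: [[-0.0, 0.979, -0.206], [0.0, -0.206, -0.979], [-1.0, -0.0, -0.0]]
wrist_force: [0.2, -0.5, 0.6]
gripper_width: 0.2
```

Call:
{"api": "send_rows", "payload": {"series": [[0.2, [0.2, 1, 0], 0], [0.2, [0.2, 1, 0], 0], [0.2, [0.2, 1, 0], 0]]}}

```text
t: 4.5
position: [0.4641, -0.1473, 0.0066]
ee_rot: [[-0.0, 0.979, -0.206], [0.0, -0.206, -0.979], [-1.0, -0.0, -0.0]]
wrist_force: [0.2, 0.6, -0.7]
gripper_width: 0.204
```

Call:
{"api": "send_rows", "payload": {"series": [[0.2, [0.2, 1, 0], 0], [0.2, [0.2, 1, 0], 0]]}}

```text
t: 4.67
position: [0.4646, -0.1453, 0.0067]
ee_rot: [[0.0, 0.979, -0.205], [0.0, -0.205, -0.979], [-1.0, 0.0, -0.0]]
wrist_force: [-0.2, -0.4, -0.6]
gripper_width: 0.2
```

Call:
{"api": "send_rows", "payload": {"series": [[0.2, [0.2, 1, 0], 0], [0.2, [0.2, 1, 0], 0]]}}

```text
t: 4.83
position: [0.465, -0.1433, 0.0067]
ee_rot: [[-0.0, 0.979, -0.206], [0.0, -0.206, -0.979], [-1.0, -0.0, -0.0]]
wrist_force: [-0.7, 0.6, 0.5]
gripper_width: 0.202
```

Call:
{"api": "send_rows", "payload": {"series": [[0.2, [0.2, 1, 0], 0], [0.2, [0.2, 1, 0], 0]]}}

```text
t: 5.0
position: [0.4654, -0.1413, 0.0067]
ee_rot: [[0.0, 0.979, -0.205], [-0.0, -0.205, -0.979], [-1.0, 0.0, 0.0]]
wrist_force: [1.1, -0.9, 0.3]
gripper_width: 0.198
```

Toe is about 25 mm past the foot's edge with no resistance yet; I'll keep going in small steps.

Call:
{"api": "send_rows", "payload": {"series": [[0.2, [0.2, 1, 0], 0], [0.2, [0.2, 1, 0], 0]]}}

```text
t: 5.17
position: [0.4658, -0.1393, 0.0067]
ee_rot: [[0.0, 0.979, -0.205], [-0.0, -0.205, -0.979], [-1.0, 0.0, 0.0]]
wrist_force: [-0.7, -0.1, 0.5]
gripper_width: 0.202
```

Call:
{"api": "send_rows", "payload": {"series": [[0.2, [0.2, 1, 0], 0], [0.2, [0.2, 1, 0], 0]]}}

```text
t: 5.33
position: [0.4662, -0.1373, 0.0067]
ee_rot: [[-0.0, 0.979, -0.205], [0.0, -0.205, -0.979], [-1.0, -0.0, 0.0]]
wrist_force: [0.3, -0.3, -0.2]
gripper_width: 0.198
```

Call:
{"api": "send_rows", "payload": {"series": [[0.2, [0.2, 1, 0], 0], [0.2, [0.2, 1, 0], 0]]}}

```text
t: 5.5
position: [0.4666, -0.1354, 0.0067]
ee_rot: [[-0.0, 0.979, -0.205], [-0.0, -0.205, -0.979], [-1.0, -0.0, 0.0]]
wrist_force: [0.5, -1.4, -0.0]
gripper_width: 0.203
```

Call:
{"api": "send_rows", "payload": {"series": [[0.2, [0.2, 1, 0], 0], [0.2, [0, 0, 0], 0]]}}

```text
t: 5.67
position: [0.4668, -0.1347, 0.0067]
ee_rot: [[0.0, 0.979, -0.205], [-0.001, -0.205, -0.979], [-1.0, 0.0, 0.001]]
wrist_force: [-0.9, -3.5, -1.0]
gripper_width: 0.2
```

Call:
{"api": "send_rows", "payload": {"series": [[0.2, [0.2, 1, 0], 0], [0.2, [0, 0, 0], 0]]}}

```text
t: 5.83
position: [0.467, -0.1341, 0.0067]
ee_rot: [[-0.0, 0.979, -0.205], [-0.002, -0.205, -0.979], [-1.0, 0.0, 0.002]]
wrist_force: [-0.8, -4.5, -1.4]
gripper_width: 0.204
```

Call:
{"api": "send_rows", "payload": {"series": [[0.2, [0.2, 1, 0], 0], [0.2, [0, 0, 0], 0]]}}

```text
t: 6.0
position: [0.4672, -0.1337, 0.0068]
ee_rot: [[-0.0, 0.979, -0.205], [-0.003, -0.205, -0.979], [-1.0, 0.0, 0.003]]
wrist_force: [-2.1, -7.5, -2.0]
gripper_width: 0.198
```

Call:
{"api": "send_rows", "payload": {"series": [[0.2, [0.2, 0.8, 0], 0], [0.2, [0, 0, 0], 0]]}}

```text
t: 6.17
position: [0.4673, -0.1334, 0.0069]
ee_rot: [[-0.0, 0.979, -0.205], [-0.004, -0.205, -0.979], [-1.0, 0.0, 0.004]]
wrist_force: [-2.2, -8.8, -1.6]
gripper_width: 0.198
```

Call:
{"api": "send_rows", "payload": {"series": [[0.2, [-2, -10, 0], 0], [0.2, [-4, -18, 0], 0], [0, [0, 0, 40], 0], [0, [0, 0, 40], 0], [0, [0, 0, 40], 0], [0, [4, 25, 10], 0], [0, [4, 25, 0], 0], [0, [3, 25, 0], 0], [0, [0, 20, 0], 0], [0, [0, 0, 0], 0]]}}

```text
t: 7.0
position: [0.4722, -0.0617, 0.1366]
ee_rot: [[0.0, 0.979, -0.202], [0.003, -0.202, -0.979], [-1.0, -0.001, -0.003]]
wrist_force: [0.3, 0.3, -0.9]
gripper_width: -0.002
```

```bash
python3 - <<'E'
from h import *
s=env.read_state();print(s['position'],s['wrist_force'],s['gripper_width'])
a=env.grab_frame('wrist');b=env.grab_frame('scene');cv2.imwrite('pics/w3full.png',a)
cv2.imwrite('pics/w3.png',np.hstack([cv2.resize(a[0:400,120:520],(400,400)),cv2.resize(b[0:400,100:500],(400,400),interpolation=2)]))
E
```

```text
[ 0.47220213 -0.06173281  0.13662482] [ 0.28139904  0.31674926 -0.8510206 ] -0.0020870464207259406
```

View pics/w3.png

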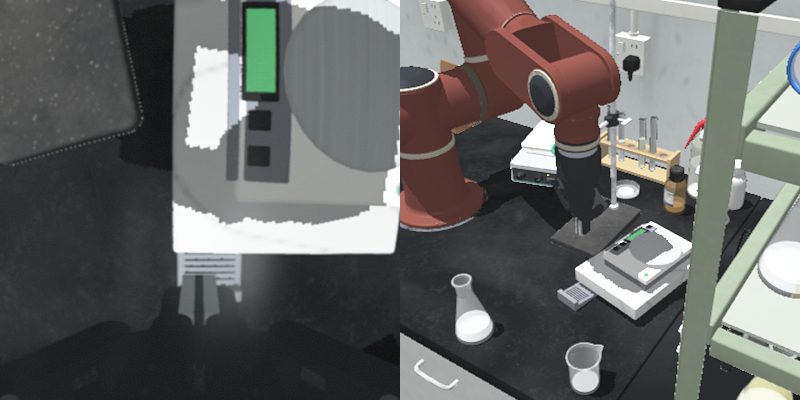

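Wrist view: the slab's near-right corner is at full-image (293,252), with only the wedge's heel and ribs showing past the slab edge. Scene view: the arm is well above the stand, and the bystanders look untouched.

```bash
python3 - <<'E'
from h import *
s=env.read_state()
print('corner',wr((293.5,252.5),.048,s), 'before .4537,-.0697')
E
```

```text
corner [ 0.45377665 -0.07173448  0.048     ] before .4537,-.0697
```

Call:
{"api": "send_rows", "payload": {"series": [[0, [0, 2, -35], 0], [0, [0, 0, -30], 0], [0, [0, 0, -12], 0], [0, [0, 0, -5], 0], [0, [0, 0, 0], 0]]}}

```text
t: 7.52
position: [0.4716, -0.063, 0.0536]
ee_rot: [[-0.003, 0.978, -0.207], [0.001, -0.207, -0.978], [-1.0, -0.003, -0.0]]
wrist_force: [0.4, 0.5, 0.7]
gripper_width: 0.002
```

Call:
{"api": "send_rows", "payload": {"series": [[0, [0, 0, -2], 0], [0, [0, 0, -2], 0], [0, [0, 0, -1], 0], [0, [0, 0, 0], 0]]}}

```text
t: 7.85
position: [0.4731, -0.0629, 0.0506]
ee_rot: [[0.002, 0.979, -0.206], [-0.0, -0.206, -0.979], [-1.0, 0.002, 0.0]]
wrist_force: [0.6, -0.3, -0.4]
gripper_width: 0.002
```

Call:
{"api": "send_rows", "payload": {"series": [[0, [0, 0, -1], 0], [0, [0, 0, 0], 0]]}}

```text
t: 8.02
position: [0.4726, -0.0627, 0.049]
ee_rot: [[0.001, 0.979, -0.205], [-0.0, -0.205, -0.979], [-1.0, 0.001, 0.0]]
wrist_force: [-0.1, -0.4, -0.1]
gripper_width: 0.002
```

Call:
{"api": "send_rows", "payload": {"series": [[0, [0, 0, -1], 0], [0, [0, 0, 0], 0]]}}

```text
t: 8.18
position: [0.4727, -0.0627, 0.048]
ee_rot: [[0.001, 0.979, -0.205], [-0.0, -0.205, -0.979], [-1.0, 0.001, 0.0]]
wrist_force: [-0.8, 0.2, 1.1]
gripper_width: 0.001
```

Call:
{"api": "send_rows", "payload": {"series": [[0, [0, 0, -1], 0], [0, [0, 0, 0], 0]]}}

```text
t: 8.35
position: [0.4727, -0.0627, 0.0479]
ee_rot: [[-0.0, 0.979, -0.205], [0.0, -0.205, -0.979], [-1.0, -0.0, 0.0]]
wrist_force: [-3.7, 1.7, 8.3]
gripper_width: -0.001
```

Call:
{"api": "send_rows", "payload": {"series": [[0, [0, 0, -1], 0], [0, [0, 0, 0], 0]]}}

```text
t: 8.52
position: [0.4727, -0.0627, 0.0478]
ee_rot: [[-0.001, 0.979, -0.205], [0.0, -0.205, -0.979], [-1.0, -0.001, 0.0]]
wrist_force: [-7.2, 2.1, 14.6]
gripper_width: 0.001
```

Call:
{"api": "send_rows", "payload": {"series": [[0, [0, 0, 0.4], 0], [0, [0, 0, 0], 0], [0, [0, 0, 0], 0], [0, [0, 0, 0], 0], [0, [0, 0, 0], 0], [0, [0, 0, 0], 0]]}}

```text
t: 9.02
position: [0.4727, -0.0627, 0.0479]
ee_rot: [[-0.001, 0.979, -0.205], [-0.0, -0.205, -0.979], [-1.0, -0.0, 0.0]]
wrist_force: [-6.0, 1.3, 11.5]
gripper_width: -0.005
```

Call:
{"api": "send_rows", "payload": {"series": [[0, [0, 0, 3], 0], [0, [0, 0, 10], 0], [0, [0, 0, 30], 0], [0, [0, 0, 40], 0], [0, [0, -30, 40], 0], [0, [0, -40, 20], 0], [0, [0, -40, 0], 0], [0, [0, -40, 0], 0], [0, [0, -40, 0], 0], [0, [0, 0, 0], 0]]}}

```text
t: 9.85
position: [0.472, -0.2508, 0.1821]
ee_rot: [[0.001, 0.977, -0.211], [-0.004, -0.211, -0.977], [-1.0, 0.002, 0.003]]
wrist_force: [-0.3, 1.1, -0.6]
gripper_width: -0.0
```

```bash
python3 - <<'E'
from h import *
s=env.read_state();print(s['position'],s['wrist_force'])
a=env.grab_frame('wrist');b=env.grab_frame('scene')
cv2.imwrite('pics/w4.png',np.hstack([cv2.resize(a[0:320,160:480],(400,400)),cv2.resize(b[200:400,140:340],(400,400),interpolation=2)]))
E
```

```text
[ 0.47198285 -0.25078556  0.18209306] [-0.28021719  1.14010502 -0.61655974]
```

View pics/w4.png

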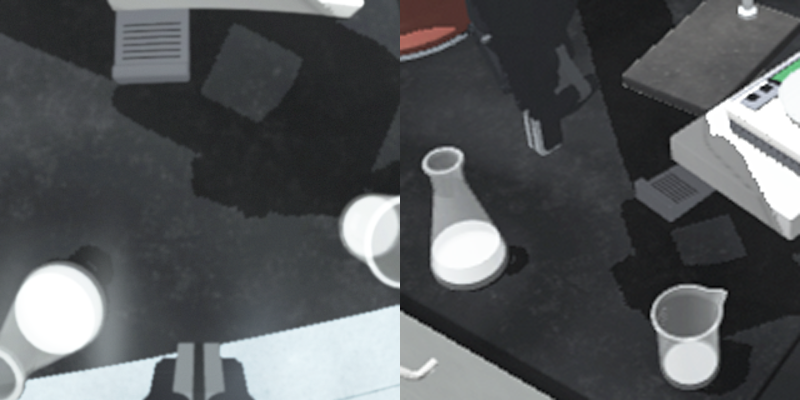

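The wedge sits under the corner with its heel bottom at crop (114,82) to (189,82). The flask and beaker are in place and the gripper is clear.

```bash
python3 - <<'E'
from h import *
s=env.read_state()
a,b=[wr((u/1.25+160,82/1.25),0,s)[:2] for u in(114,189)]
toe=(a+b)/2+.09*np.array([.211,.977]);print(a,b,'toe',toe,'dist foot',np.linalg.norm(toe-[.4793,-.0535]))
env.job_done()
E
```

```text
[ 0.44147945 -0.110498  ] [ 0.49190608 -0.12289412] toe [ 0.48568277 -0.02876606] dist foot 0.025544229834121662
the job is handed in; nothing more can be done
```

I pushed the levelling wedge along the bench under the worn foot with two fingertips, turning it about 9° on the way to line it up with the slab. Nothing was picked up. I stopped when the push reached about 9 N, below the 12 N that would shove the slab. I then pressed on the slab corner with the shut fingers and backed away, and handed the job in at about 10 s.

**Last checks:**
- **Press:** the corner gave about 0.1 mm under a press of up to 14.6 N, and I held about 11.5 N for roughly 0.5 s. The slab no longer rocks. There was also a sideways force of about 7 N during the press.
- **Wedge:** its thin edge is about 25 mm from the point below the foot's centre; the limit is 45 mm.
- **Slab:** its near right corner was within about 2 mm of its starting position. I checked this after the push but did not measure it again after the press.
- **Bystanders:** the flask and beaker look unmoved in the last picture. I did not check the small bottle in it, but the arm never went near it.
- **Not measured:** I had no direct reading of the slab's tilt or of the force between wedge and foot. I inferred both from the push force and the small give under the press.

No check failed or disagreed with another.

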